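# Clear the light pad and hold a reference glass over it, label up

### The job

The brush is still lying on the light pad: lay it flat in the wide compartment of the steel tray, its bristle head at the same end as the spatula's blade, and let go of it; do not drop it in. Then take the glass plate nearest the rack's pull tab by its clear part, keeping the fingers off the frosted end - the corner notch tells which end and which face carry the label - and finish holding it still over the middle of the light pad, about 15 cm up, tipped at least halfway from upright to level so that the label face is on the upper side. The program ends with the plate in the gripper; leave the other plate and everything else on the bench where they stand.

Things in the scene. Friction and masses are not known exactly. Their poses are not given: they have to be found in the camera images.
- brush_center (a point): grip point of the flat bench brush: on its handle, 15 mm behind the middle of its length, half its height (7 mm above what it lies on). 154 mm long, 14 mm thick, 50 g; x points to the bristle head. Wooden handle 18 mm wide from x = -52 to +20 mm (14 mm wide beyond, at the butt), steel ferrule 26 mm wide to +44 mm, bristle head 28 mm wide to +92 mm. Starts on the light pad
- brush_tip (a point): end of the brush's bristle head, on the centre line at half height (92 mm from the grip point)
- brush_butt (a point): butt end of the brush's handle, on the centre line at half height (61 mm from the grip point)
- tray: fixed steel tool tray, 230 (x) x 152 (y) x 16 mm high, origin at the centre of its underside; floor and walls 4 mm thick. A divider along x makes a wide compartment for the brush, y = -12 to +72 mm, and a narrow one holding the spatula, y = -72 to -16 mm. The spatula's blade is at the +x end, so the brush head belongs at +x
- tray_bay (a point): centre of the floor of the tray's wide compartment (inside 222 x 84 mm, floor 4 mm above the bench, walls 12 mm above the floor: down in it open the fingers only part way); axes as the tray's
- spatula: bystander: flat spatula with dark wooden handle lying in the tray's narrow compartment, 192 mm long, 12 mm high, blade towards +x; stays there
- rack: fixed grey rack, 146 (x) x 100 (y) x 30 mm high, origin at the centre of its underside. Two combs along x, at y = +-38 mm (12 mm wide, 30 mm high; only 6 mm high between them), hold plates upright across x. A flat pull tab 6 mm high sticks out at the -x end, to x = -115 mm
- rack_near (a point): on the rack: middle of the slot nearest the tab that holds a plate (x = -35 mm, 10 mm above the bench = slot floor; slots 10 mm wide, 20 mm deep): take this plate. The other stands at x = +35 mm and stays. Axes as the rack's
- plate_a_center (a point): middle of a glass plate 110 x 60 x 8 mm, 130 g, that stands on a long edge in the rack, top edge 70 mm above the bench. x points out of its label face, y along its length to the frosted end, z up. Clear glass to grip: y = -55 to +20 mm; the rest is frosted. A 14 x 14 mm square notch is cut from the upper corner at the frosted end. Either plate may be the one by the tab
- plate_b_center (a point): middle of a glass plate 110 x 60 x 8 mm, 130 g, that stands on a long edge in the rack, top edge 70 mm above the bench. x points out of its label face, y along its length to the frosted end, z up. Clear glass to grip: y = -55 to +20 mm; the rest is frosted. A 14 x 14 mm square notch is cut from the upper corner at the frosted end. Either plate may be the one by the tab
- pad_top (a point): centre of the top of the light pad, a fixed flat white lit panel 150 (x) x 210 (y) x 8 mm high; z up
- plate_a: the first plate, origin at the middle of its lower edge (30 mm below the point), same axes. The last 34 mm at +y are frosted white with pencil strokes (the label), on the +x face only. Facing the label, the notched corner is at the top right; seen from the back it is top left. The label may face the tab or away from it; the plates are alike
- plate_b: the second plate, origin at the middle of its lower edge (30 mm below the point), same axes. The last 34 mm at +y are frosted white with pencil strokes (the label), on the +x face only. Facing the label, the notched corner is at the top right; seen from the back it is top left. The label may face the tab or away from it; the plates are alike
- brush: the brush of point brush_center; origin on its underside 20 mm nearer the head than that point, x towards the head
- mug: bystander: blue mug, 82 mm across, 92 mm high, origin at the centre of its underside
- jar: bystander: amber jar with dark cap, 68 mm across, 105 mm high, origin at the centre of its underside
- tin: bystander: steel can, 72 mm across, 80 mm high, origin at the centre of its underside
- bowl: bystander: white cupping bowl, 96 mm across, 55 mm high, origin at the centre of its underside
- tamper: bystander: steel tamper, 58 mm across, 78 mm high, origin at the centre of its underside
Mind the look-alikes: they are no part of the job. Leave any brown or red look-alike of the plate_a alone.

How it is judged:
By the outcome, as a careful person would: the job done as asked, in the order asked, and still so for the second after the job is handed in, while the arm keeps its last pose, push and grip.
It also fails if it takes over 58 s, if anything falls off the work surface, if the arm or the gripper's body presses on something with over 40 N, if the wrist force passes 120 N, or if a joint passes its speed limit or range.

### The arm

A 6-joint arm with a two-finger parallel gripper is mounted at the origin on the work surface. World frame = base frame: x ahead of the robot, y to its left, z up, the work surface at z = 0. Lengths are in m, angles in rad, forces in N, time in s.
With the tool pointing down it reaches from about 0.3 to 0.775 m from the base axis. Payload 14.6 kg.
Tool frame: the origin (TCP) lies between the finger pads; the fingertips stand 14 mm ahead of it and the grasp point (between the pads) lies 5 mm behind it; z points along the fingers, y is the line along which they close (so a half turn about z gives the same grasp; the last joint's range is limited). The gripper opens to 94 mm and grips with 3 to 60 N. Pads are 16 mm wide; open, the fingers measure 119 mm over their backs; the gripper's body (75 mm by 177 mm) begins 78 mm behind the grasp point.
Start: joints at [1.238, 0.3, 1.521, -0, 1.321, -0.067], TCP at [0.144, 0.531, 0.219] pointing down, gripper open.
Joint ranges: [-3.03, 3.03], [-0.79, 2.21], [0.23, 2.52], [-1.04, 4.18], [0, 3.07], [-2.55, 2.55]. Speed limits (rad/s): [2.22, 2.22, 2.57, 3.14, 3.14, 3.14].

### API

Orientations are given as [roll, pitch, yaw] about the fixed x, y, z axes, in that order (R = Rz(yaw) Ry(pitch) Rx(roll)).
In Python, from station import ctrl gives the robot as it stands. The module is installed in compiled form; this text tells all that it offers.
- The arm moves only by the tool move_arm, never from a script. Its argument "targets" is a list of rows, each a list of 7 numbers: the opening, from -1 (shut) to 1 (fully open), then the shift along the tool's x, y, z in units of 50 mm (1.0 is 50 mm), then the turn, a rotation vector about the tool's x, y, z in rad. A call has 1 to 12 rows; each row is the pose to reach, as a shift and turn from the pose commanded when the call began, along the tool's axes at that moment; what a row does not reach only later rows make up. A row lasts 1/10 s, in which the tool goes at most 50 mm and 8.59 degrees, less where a joint would pass 70% of its speed; a pose out of reach is approached as far as the arm can. A call with a gripper value outside its range is refused whole. The fingers move at their own pace and stop on an object; "grip_force" is the grip in N (left out, the last holds). Time passes only in rows, so rows that repeat a pose let the fingers close. It gives the time, the measured TCP pose, the force, the opening and the grip force at its end, in the units of the state.
- ctrl.get_obs(): the state, without advancing time (a new reading comes with each control period).
- ctrl.camera(name): name is "scene" or "top" or "wrist"; returns (picture, depth): 400x640x3 uint8, red, green, blue; 400x640 float32, m along the optical axis (not along the pixel's ray), 0 where there is no reading.
- ctrl.camera_params(name): a dict with "intrinsics" (3x3 intrinsics, pixels), "rvec" (rotation vector, rad) and "tvec" (3), from world to camera coordinates, as OpenCV has them; the wrist camera has in their place "T_tool_cam" (4x4, takes a point from camera to tool coordinates, whose origin is the TCP and whose axes are the flange's). Camera axes: x right, y down, z forward; pixel columns grow to the right and rows downward; lengths in m; the calibration is good to about 2 mm. A picture is of the moment at which its call begins: read the wrist's pose just before it. camera_params takes no time and is no camera call.
- ctrl.hand_in(): hands the job in; it is judged then, once.
Trained networks look in the newest picture that a camera, given by its name, has taken for a name from the list of things; names that differ only in an ending like _2 or _b are one class to them, and where a whole thing is asked for, a point or a joint stands for the part that bears it (a point fixed in the world has none). Each returns a list of dicts, best first, with "score" (0 to 1); they miss things now and then, are a little off and sometimes report something else, mostly with a low value. They report only what shows in the picture. A call takes as long as a camera call. They do not tell look-alikes from the thing itself.
- ctrl.cut_out(camera, target): "region" (400x640 bool, what is visible of it) and "point" ([column, row] in pixels, amid what is visible of it).
- ctrl.tip_of(camera, target): "point" ([column, row] in pixels: a listed point, or the origin of a listed thing).
The state is a dict: "time_s": time; "qpos": joint angles; "joint_vel": joint speeds; "tau": joint torques, N m; "ee_pos": TCP position; "eef_rot": TCP orientation; "force": force on the tool from outside, world axes, zero at the start; "moment": the same for the moment, N m; "grip_width": finger opening in m; "grip_force": force on a finger pad.
Only numpy, scipy, OpenCV 4.12 (cv2) and the standard library are available. Lean on these libraries where they do the work, as an engineer would, in place of code of your own. Each camera call takes 0.05 s, during which the arm holds its last target. There are 200 camera calls.

## Working session

There is one attempt and no reset: what is moved stays moved. The work goes in short steps, Python scripts to look and compute and a tool call to move; the robot and the scene stay as the last step left them, time stands still between calls to the robot, and variables do not carry over. Pictures are saved under pics/ and viewed, at most 10 in all, crops included, and the job is handed in when it is done.

Besides the shell and the picture viewer there is one more tool, called after "Request:" by a JSON object that holds its "name" and its "arguments". move_arm: Moves the arm, as the interface text tells. Its arguments: {"type":"object","properties":{"targets":{"type":"array"},"grip_force":{"type":"number"}},"required":["targets"]}

```bash
mkdir -p pics
cat > h.py <<'E'
import numpy as np, cv2
from station import ctrl
from scipy.spatial.transform import Rotation as R
def T_cam(name,obs=None):
    p=ctrl.camera_params(name); K=np.array(p["intrinsics"])
    if name=="wrist":
        o=obs or ctrl.get_obs(); T=np.eye(4); T[:3,:3]=R.from_euler('xyz',o["eef_rot"]).as_matrix(); T[:3,3]=o["ee_pos"]
        return K,T@np.array(p["T_tool_cam"])
    T=np.eye(4); T[:3,:3]=cv2.Rodrigues(np.array(p["rvec"],float))[0]; T[:3,3]=np.ravel(p["tvec"])
    return K,np.linalg.inv(T)
def ray(K,T,px,z):  # intersect pixel ray with plane z
    d=T[:3,:3]@np.linalg.inv(K)@np.array([px[0],px[1],1.]); o=T[:3,3]
    return o+d*(z-o[2])/d[2]
def pts(K,T,D,m):  # world points of mask
    v,u=np.nonzero(m&(D>0)); z=D[v,u]
    c=np.linalg.inv(K)@np.stack([u*z,v*z,z]); return (T[:3,:3]@c).T+T[:3,3]
def save(n,img): cv2.imwrite("pics/"+n,img[:,:,::-1])
E
python3 - <<'E'
from h import *
print(ctrl.get_obs())
for c in("top","scene"):
    im,D=ctrl.camera(c); save(c+"0.png",im); np.savez(c+"0.npz",im=im,D=D)
    K,T=T_cam(c); print(c,T[:3,3].round(3),T[:3,2].round(2),T[:3,0].round(2),K[0,0])
    for t in("brush_center","brush_tip","brush_butt","tray_bay","rack_near","plate_a_center","pad_top","spatula","rack"):
        for r in ctrl.tip_of(c,t)[:3]: print(c,t,np.round(r["point"]),round(r["score"],2), ray(K,T,r["point"],{'tray_bay':.004,'rack_near':.01,'plate_a_center':.04,'pad_top':.008,'spatula':.004,'rack':0}.get(t,.015)).round(3))
E
```

```text
{'time_s': 0.0, 'qpos': array([ 1.23836184e+00,  3.00488533e-01,  1.52159939e+00, -1.09410689e-05,
        1.32071627e+00, -6.66082651e-02]), 'joint_vel': array([3.52703502e-04, 1.24759511e-03, 7.33368256e-05, 1.38167797e-04,
       7.03326793e-04, 4.34128622e-04]), 'tau': array([ 2.30516940e-03, -5.31812489e+01, -3.52731156e+01,  7.08895829e-02,
        2.45453732e-02, -1.42888407e-04]), 'ee_pos': array([0.14441381, 0.53043381, 0.21886902]), 'eef_rot': array([-3.14038309e+00, -7.00652883e-05,  2.87576910e+00]), 'force': array([ 0.45041408, -0.11869358,  0.2328944 ]), 'moment': array([ 0.0067718 , -0.01481912,  0.01087765]), 'grip_force': 0.0, 'grip_width': 0.09384700787809602}
top [ 0.283 -0.051  1.585] [ 0.19 -0.01 -0.98] [ 0.02 -1.    0.02] 512.5846277976154
top brush_center [303. 215.] 0.9 [ 0.544 -0.01   0.015]
top brush_center [298. 213.] 0.57 [0.551 0.005 0.015]
top brush_tip [284. 193.] 0.79 [0.614 0.05  0.015]
top brush_tip [204. 236.] 0.4 [0.472 0.29  0.015]
top brush_butt [314. 234.] 0.68 [ 0.488 -0.046  0.015]
top brush_butt [300. 212.] 0.59 [0.554 0.    0.015]
top tray_b
[... 997 characters left out ...]
y_bay [269. 177.] 0.64 [ 0.488 -0.262  0.004]
scene rack_near [278. 171.] 0.84 [ 0.45  -0.251  0.01 ]
scene rack_near [327. 213.] 0.61 [0.564 0.001 0.01 ]
scene rack_near [244. 235.] 0.56 [ 0.767 -0.154  0.01 ]
scene plate_a_center [232. 145.] 0.92 [ 0.433 -0.451  0.04 ]
scene plate_a_center [276. 165.] 0.84 [ 0.462 -0.25   0.04 ]
scene plate_a_center [207. 172.] 0.5 [ 0.605 -0.419  0.04 ]
scene pad_top [327. 214.] 0.74 [0.564 0.    0.008]
scene pad_top [331. 208.] 0.46 [ 0.534 -0.002  0.008]
scene pad_top [336. 230.] 0.26 [0.618 0.058 0.008]
scene spatula [418. 228.] 0.68 [0.487 0.257 0.004]
scene rack [267. 176.] 0.84 [ 0.481 -0.275  0.   ]
scene rack [392. 284.] 0.6 [ 0.719  0.277 -0.   ]
```

Run:
```python
import cv2
a=cv2.imread("pics/top0.png");cv2.imwrite("pics/t1.png",cv2.resize(a[120:320,140:480],None,fx=2.35,fy=2.35,interpolation=cv2.INTER_CUBIC))
a=cv2.imread("pics/scene0.png");cv2.imwrite("pics/s1.png",cv2.resize(a[100:320,160:480],None,fx=2.5,fy=2.5,interpolation=cv2.INTER_CUBIC))
```

```text
(no output)
```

View pics/t1.png

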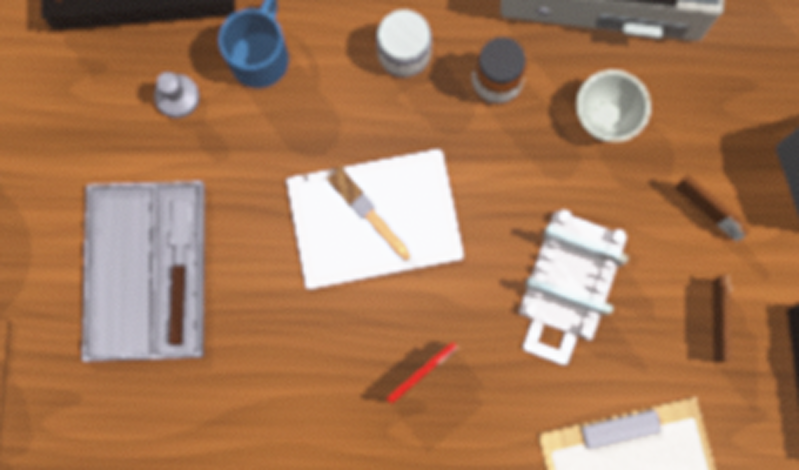

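View pics/s1.png

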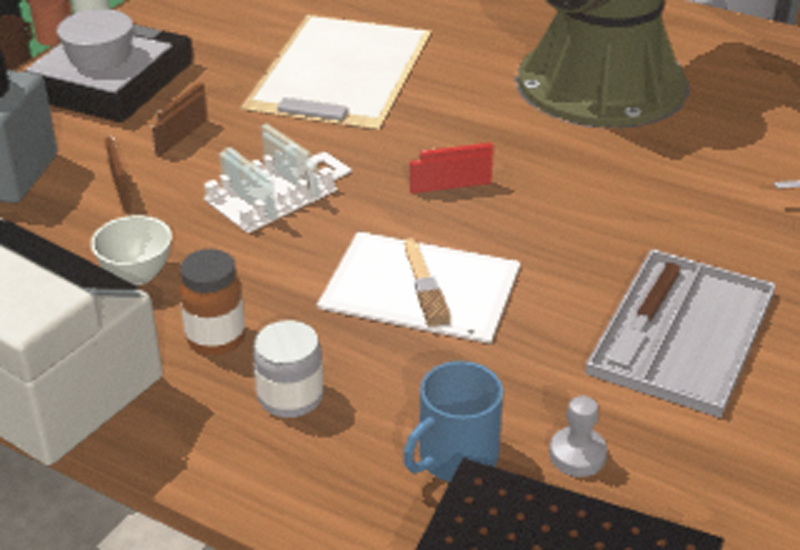

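Top crop: the brush lies on the pad with its head at full-image (287,197) and butt at (312,228). The tray is at left, with the spatula blade towards the top (world +x). The rack at (380,246) has its tab at lower-left, so the near plate is the lower one, around (382,247).

Look-alikes: red plate (318,277), brown plate (449,255) and dark brush (441,208). The clear plates in the white rack and the wooden brush on the pad match the description.

Run:
```python
from h import *
z=np.load("top0.npz"); D=z["D"]; K,T=T_cam("top")
im=z["im"].astype(int)
V,U=np.mgrid[:400,:640]; P=(T[:3,:3]@(np.linalg.inv(K)@np.stack([U.ravel()*D.ravel(),V.ravel()*D.ravel(),D.ravel()]))).T+T[:3,3]; P=P.reshape(400,640,3)
def rect(n,m,zz):
    m=m.astype(np.uint8); v,u=np.nonzero(m); w=np.array([ray(K,T,(a,b),zz)[:2] for a,b in zip(u,v)],np.float32)
    r=cv2.minAreaRect(w); print(n,len(u),"c",np.round(r[0],4),"size",np.round(r[1],3),"ang",round(r[2],1)); return w
for n,zz in(("tray",.014),("pad_top",.008),("rack",.02),("brush",.014),("plate_a",.05),("spatula",.01)):
    for r in ctrl.cut_out("top",n)[:3]:
        if r["score"]<.25: continue
        m=r["region"]; print(round(r["score"],2),np.round(r["point"]), "zmed",np.median(P[m][:,2]).round(3)); rect(n,m,zz)
# brush by colour on pad: 
s=im[185:245,265:340]; 
brush=np.zeros((400,640),bool); sat=im.max(2)-im.min(2)
w=np.zeros_like(brush);w[188:236,270:325]=1
brush=(sat>35)&w
n,l,st,_=cv2.connectedComponentsWithStats(brush.astype(np.uint8))
i=l[213,303]; print(n,i,st[i]); 
q=rect("brushcol",l==i,.017)
print("P rack heights", P[225:270,360:405,2].max().round(3)); m=np.zeros_like(brush);m[200:275,355:410]=1
h=m&(P[...,2]>.05)&(P[...,2]<.09); print(h.sum()); 
for p in P[h][::3]: print(p.round(3),end=" ")
```

```text
0.9 [200. 235.] zmed 0.005
tray 3405 c [0.4784 0.3046] size [0.236 0.154] ang 3.4
0.9 [304. 214.] zmed 0.008
pad_top 2819 c [0.5551 0.0041] size [0.155 0.211] ang 13.0
0.43 [382. 245.] zmed 0.058
pad_top 212 c [ 0.4567 -0.2546] size [0.114 0.02 ] ang 71.9
0.95 [382. 239.] zmed 0.007
rack 1353 c [ 0.4668 -0.2529] size [0.102 0.191] ang 70.6
0.63 [295. 206.] zmed 0.021
brush 379 c [0.5603 0.0084] size [0.154 0.031] ang 46.1
0.8 [388. 223.] zmed 0.06
plate_a 203 c [ 0.5174 -0.2708] size [0.106 0.02 ] ang 72.7
0.65 [319. 275.] zmed 0.059
plate_a 109 c [ 0.351  -0.0634] size [0.01  0.103] ang 41.7
0.57 [445. 257.] zmed 0.04
plate_a 313 c [ 0.4287 -0.4455] size [0.027 0.108] ang 88.7
0.86 [216. 231.] zmed 0.013
spatula 467 c [0.4782 0.256 ] size [0.192 0.029] ang 2.0
0.63 [294. 207.] zmed 0.021
spatula 359 c [0.5595 0.0104] size [0.155 0.029] ang 41.8
0.36 [390. 224.] zmed 0.055
spatula 239 c [ 0.5247 -0.2759] size [0.113 0.022] ang 69.8
4 0 [     0      0    640    400 255619]
brushcol 255619 c [ 0.6381 -0.0785] size [1.29  2.159] ang 1.9
P rack heights 1.585
269
[ 0.539 -0.222  0.067] [ 
[... 1344 characters left out ...]
38  0.064] [ 0.458 -0.223  0.062] [ 0.457 -0.231  0.071] [ 0.458 -0.24   0.067] [ 0.458 -0.249  0.069] [ 0.455 -0.235  0.063] [ 0.454 -0.242  0.074] [ 0.454 -0.251  0.076] [ 0.453 -0.241  0.061] [ 0.451 -0.248  0.075] [ 0.452 -0.258  0.071] [ 0.45  -0.248  0.055] [ 0.449 -0.255  0.068] [ 0.449 -0.264  0.071] [ 0.449 -0.272  0.071] [ 0.447 -0.259  0.063] [ 0.446 -0.266  0.073] [ 0.447 -0.276  0.068] [ 0.445 -0.26   0.056] [ 0.444 -0.267  0.065] [ 0.444 -0.276  0.069] [ 0.444 -0.285  0.063] [ 0.441 -0.274  0.063] [ 0.441 -0.282  0.068] [ 0.442 -0.292  0.062] [ 0.439 -0.28   0.059] [ 0.438 -0.287  0.073] [ 0.438 -0.296  0.071] [ 0.436 -0.288  0.063] [ 0.435 -0.297  0.069] [ 0.432 -0.297  0.066]
```

```bash
cat >> h.py <<'E'
def row(p,yang=None,Rm=None,obs=None):
    """row to reach TCP p with tool down and closing line y at world angle yang (deg), or with matrix Rm"""
    o=obs or ctrl.get_obs(); R0=R.from_euler('xyz',o["eef_rot"]).as_matrix()
    if Rm is None:
        a=np.radians(yang); y=np.array([np.cos(a),np.sin(a),0]); zz=np.array([0,0,-1.]); Rm=np.stack([np.cross(y,zz),y,zz],1)
    s=R0.T@(np.array(p)-o["ee_pos"])/.05; r=R.from_matrix(R0.T@Rm).as_rotvec()
    return np.r_[s,r].round(3)
E
python3 - <<'E'
from h import *
print(row([.549,-.001,.2],131)); print(ctrl.camera_params("wrist")["T_tool_cam"])
E
```

```text
[-10.599  -8.135   0.389  -0.     -0.     -0.981]
[[-2.39872409e-04 -9.63000387e-01 -2.69499900e-01  7.97201929e-02]
 [ 9.99999820e-01 -3.78975654e-04  4.64123867e-04  2.89374455e-04]
 [-5.49085364e-04 -2.69499741e-01  9.63000305e-01 -1.65890454e-01]
 [ 0.00000000e+00  0.00000000e+00  0.00000000e+00  1.00000000e+00]]
```

Request:
{"name": "move_arm", "arguments": {"targets": [[0,-10.6,-8.13,0.4,0,0,-0.98],[0,-10.6,-8.13,0.4,0,0,-0.98],[0,-10.6,-8.13,0.4,0,0,-0.98],[0,-10.6,-8.13,0.4,0,0,-0.98],[0,-10.6,-8.13,0.4,0,0,-0.98],[0,-10.6,-8.13,0.4,0,0,-0.98],[0,-10.6,-8.13,0.4,0,0,-0.98],[0,-10.6,-8.13,0.4,0,0,-0.98],[0,-10.6,-8.13,0.4,0,0,-0.98],[0,-10.6,-8.13,0.4,0,0,-0.98],[0,-10.6,-8.13,0.4,0,0,-0.98],[0,-10.6,-8.13,0.4,0,0,-0.98]]}}

```text
time_s: 2.5
ee_pos: [0.4845, 0.0842, 0.2029]
eef_rot: [-3.141, 0.001, -2.428]
force: [0.1, 0.7, -0.6]
grip_width: 0.0468
grip_force: 0.0
```

Run:
```python
from h import *
print(row([.549,-.001,.2],131))
```

```text
[ 1.410e-01 -2.132e+00  5.900e-02 -0.000e+00  1.000e-03 -2.000e-03]
```

Request:
{"name": "move_arm", "arguments": {"targets": [[0,0.14,-2.13,0,0,0,0],[0,0.14,-2.13,0,0,0,0],[0,0.14,-2.13,0,0,0,0],[0,0.14,-2.13,0,0,0,0],[0,0.14,-2.13,0,0,0,0]]}}

```text
time_s: 3.0
ee_pos: [0.5475, 0.002, 0.2027]
eef_rot: [3.141, -0.0, -2.427]
force: [-0.6, -0.0, -0.4]
grip_width: 0.0471
grip_force: 0.0
```

Run:
```python
from h import *
o=ctrl.get_obs(); K,T=T_cam("wrist",o); im,D=ctrl.camera("wrist"); save("w1.png",im); print(o["ee_pos"],o["qpos"].round(2))
for t in("brush_center","brush_tip","brush_butt","pad_top"):
    for r in ctrl.tip_of("wrist",t)[:2]: print(t,np.round(r["point"]),round(r["score"],2), ray(K,T,r["point"],.015).round(4))
r=ctrl.cut_out("wrist","brush")[0]; v,u=np.nonzero(r["region"]); w=np.array([ray(K,T,(a,b),.02)[:2] for a,b in zip(u,v)],np.float32)
print(r["score"],cv2.minAreaRect(w)); P=pts(K,T,D,r["region"]); print(np.percentile(P[:,2],[5,50,95]))
```

```text
[0.54747217 0.00197666 0.2027056 ] [-0.06  0.31  1.55  0.    1.28 -2.35]
brush_center [320. 178.] 0.79 [ 0.5446 -0.0041  0.015 ]
brush_butt [317. 125.] 0.93 [ 0.501 -0.047  0.015]
pad_top [315. 187.] 0.59 [ 0.5566 -0.0017  0.015 ]
0.58 ((0.5579143762588501, 0.0041806697845458984), (0.1535317599773407, 0.027894683182239532), 43.72239685058594)
[0.01998762 0.02214312 0.02357054]
```

View pics/w1.png

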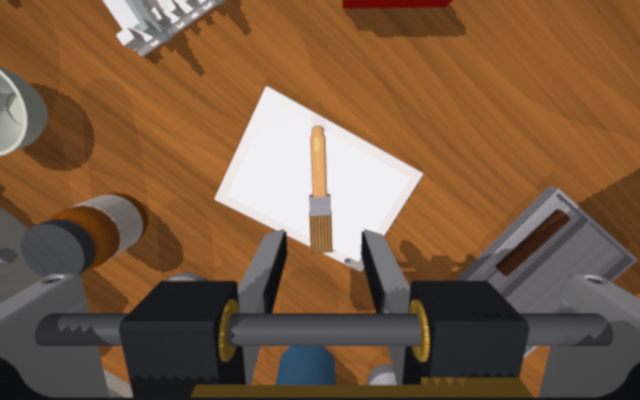

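The brush is upright in the wrist view, butt at (317,125) and head end at (321,252), with its handle between the fingers' closing lines. It is the wooden brush on the pad, so this is the right one.

Run:
```python
from h import *
o=ctrl.get_obs(); print(o["ee_pos"]); print(row([.546,-.0055,.06],133)); print(row([.546,-.0055,.024],133))
```

```text
[0.54778847 0.00183022 0.20304053]
[ 0.124 -0.086  2.861 -0.     0.    -0.035]
[ 0.124 -0.086  3.581 -0.     0.    -0.035]
```

Request:
{"name": "move_arm", "arguments": {"targets": [[0,0.124,-0.086,1,0,0,-0.035],[0,0.124,-0.086,2,0,0,-0.035],[0,0.124,-0.086,2.86,0,0,-0.035],[0,0.124,-0.086,2.86,0,0,-0.035],[0,0.124,-0.086,2.86,0,0,-0.035]]}}

```text
time_s: 3.8
ee_pos: [0.5465, -0.006, 0.0609]
eef_rot: [-3.141, 0.0, -2.392]
force: [-0.0, -0.0, 1.1]
grip_width: 0.0469
grip_force: 0.0
```

Run:
```python
from h import *
o=ctrl.get_obs(); print(o["ee_pos"]); print(row([.546,-.0055,.024],133))
K,T=T_cam("wrist",o); im,D=ctrl.camera("wrist"); save("w2.png",im)
for t in("brush_center","brush_butt"):
    for r in ctrl.tip_of("wrist",t)[:2]: print(t,np.round(r["point"]),round(r["score"],2), ray(K,T,r["point"],.015).round(4))
P=pts(K,T,D,np.ones_like(D,bool)); s=(abs(P[:,0]-.546)<.02)&(abs(P[:,1]+.005)<.02); q=P[s]; print(np.histogram(q[:,2],bins=np.arange(0,.04,.003)))
b=q[q[:,2]>.016]; print(len(b), b.mean(0)); c=np.cov(b[:,:2].T); w,v=np.linalg.eigh(c); print(np.degrees(np.arctan2(v[1,1],v[0,1])))
```

```text
[ 0.5465213  -0.00600396  0.06094266]
[ 0.001  0.015  0.739 -0.     0.    -0.001]
brush_center [326. 224.] 0.59 [ 0.5443 -0.0043  0.015 ]
brush_center [322. 247.] 0.25 [0.5591 0.0061 0.015 ]
brush_butt [327. 142.] 0.71 [ 0.4997 -0.0448  0.015 ]
(array([   0,    0,  526,  627,    0,    5,  164, 1363,   22,    0,    0,
          0,    0]), array([0.   , 0.003, 0.006, 0.009, 0.012, 0.015, 0.018, 0.021, 0.024,
       0.027, 0.03 , 0.033, 0.036, 0.039]))
4372 [ 0.54049504 -0.01013446  0.0998667 ]
133.3731286470469
```

Request:
{"name": "move_arm", "arguments": {"grip_force": 20, "targets": [[0,0,0.02,0.4,0,0,0],[0,0,0.02,0.74,0,0,0],[0,0,0.02,0.74,0,0,0],[-1,0,0.02,0.74,0,0,0],[-1,0,0.02,0.74,0,0,0],[-1,0,0.02,0.74,0,0,0],[-1,0,0.02,0.74,0,0,0],[-1,0,0.02,0.74,0,0,0]]}}

```text
time_s: 4.75
ee_pos: [0.5457, -0.0055, 0.0233]
eef_rot: [-3.141, 0.0, -2.393]
force: [-0.6, -0.6, 5.4]
grip_width: 0.0175
grip_force: 20.0
```

Request:
{"name": "move_arm", "arguments": {"targets": [[-1,0,0,-0.3,0,0,0],[-1,0,0,-1,0,0,0],[-1,0,0,-2,0,0,0],[-1,0,0,-2.4,0,0,0],[-1,0,0,-2.4,0,0,0]]}}

```text
time_s: 5.25
ee_pos: [0.5467, -0.0055, 0.1468]
eef_rot: [-3.137, 0.004, -2.392]
force: [-0.1, 0.3, -1.0]
grip_width: 0.0179
grip_force: 20.0
```

Run:
```python
from h import *
im,D=ctrl.camera("top"); K,T=T_cam("top")
for n,zz in(("tray",.016),):
    r=ctrl.cut_out("top",n)[0]; v,u=np.nonzero(r["region"]); w=np.array([ray(K,T,(a,b),zz)[:2] for a,b in zip(u,v)],np.float32); print(r["score"],cv2.minAreaRect(w))
r=ctrl.tip_of("top","tray_bay")
for x in r[:2]: print(x["score"],ray(K,T,x["point"],.004))
# depth-based tray: walls/floor above bench
P=pts(K,T,D,np.ones_like(D,bool)); s=(P[:,2]>.0025)&(P[:,2]<.03)&(abs(P[:,0]-.478)<.15)&(abs(P[:,1]-.305)<.1); print(s.sum(),cv2.minAreaRect(P[s][:,:2].astype(np.float32)))
o=ctrl.get_obs(); print(o["ee_pos"],o["grip_width"])
```

```text
0.73 ((0.47823217511177063, 0.3019949793815613), (0.235863596200943, 0.1549527496099472), 3.103494644165039)
0.95 [0.4782463  0.33837924 0.004     ]
0.34 [ 0.44811212 -0.25277306  0.004     ]
3470 ((0.47803738713264465, 0.30489256978034973), (0.2991522252559662, 0.19990381598472595), 0.15570329129695892)
[ 0.54484827 -0.00542415  0.14182157] 0.018016619570996262
```

Run:
```python
from h import *
print(row([.461,.335,.12],92.7))
```

```text
[-3.409e+00  6.127e+00  4.400e-01  1.000e-03 -1.000e-03  7.020e-01]
```

Request:
{"name": "move_arm", "arguments": {"targets": [[-1,-3.41,6.13,0.44,0,0,0.7],[-1,-3.41,6.13,0.44,0,0,0.7],[-1,-3.41,6.13,0.44,0,0,0.7],[-1,-3.41,6.13,0.44,0,0,0.7],[-1,-3.41,6.13,0.44,0,0,0.7],[-1,-3.41,6.13,0.44,0,0,0.7],[-1,-3.41,6.13,0.44,0,0,0.7],[-1,-3.41,6.13,0.44,0,0,0.7],[-1,-3.41,6.13,0.44,0,0,0.7],[-1,-3.41,6.13,0.44,0,0,0.7]]}}

```text
time_s: 6.4
ee_pos: [0.461, 0.3347, 0.1194]
eef_rot: [-3.14, -0.002, -3.091]
force: [0.9, 0.1, -0.9]
grip_width: 0.0178
grip_force: 20.0
```

Run:
```python
from h import *
o=ctrl.get_obs(); print(o["ee_pos"],o["eef_rot"],o["force"],o["grip_width"]); print(row([.461,.335,.05],92.7),row([.461,.335,.020],92.7))
K,T=T_cam("wrist",o); im,D=ctrl.camera("wrist"); save("w3.png",im)
```

```text
[0.46096522 0.33466461 0.1193536 ] [-3.14021001e+00 -2.16650630e-03 -3.09146293e+00] [ 0.86420417  0.1125336  -0.90942956] 0.01780221782875769
[-4.000e-03  9.000e-03  1.387e+00 -1.000e-03 -2.000e-03  3.000e-03] [-5.000e-03  9.000e-03  1.987e+00 -1.000e-03 -2.000e-03  3.000e-03]
```

View pics/w3.png

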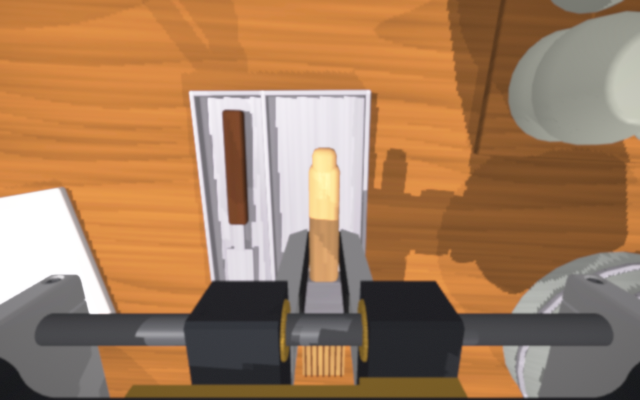

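The brush is held straight above the wide compartment, butt at (323,155). The spatula handle is at the same (top) end as the butt, so the head is at the blade end.

Request:
{"name": "move_arm", "arguments": {"targets": [[-1,0,0,0.7,0,0,0],[-1,0,0,1.4,0,0,0],[-1,0,0,1.75,0,0,0],[-1,0,0,1.9,0,0,0],[-1,0,0,2.0,0,0,0],[-1,0,0,2.0,0,0,0],[-1,0,0,2.0,0,0,0],[-1,0,0,2.0,0,0,0]]}}

```text
time_s: 7.25
ee_pos: [0.462, 0.3353, 0.0217]
eef_rot: [3.141, 0.001, -3.092]
force: [-0.0, -1.0, 0.4]
grip_width: 0.0177
grip_force: 20.0
```

Request:
{"name": "move_arm", "arguments": {"targets": [[-1,0,0,0.03,0,0,0],[-1,0,0,0.05,0,0,0],[-1,0,0,0.05,0,0,0]]}}

```text
time_s: 7.55
ee_pos: [0.4618, 0.3352, 0.0193]
eef_rot: [3.141, 0.001, -3.092]
force: [-2.6, -2.3, 10.4]
grip_width: 0.0178
grip_force: 20.0
```

Contact felt (10 N); open partway and retreat.

Request:
{"name": "move_arm", "arguments": {"targets": [[-0.35,0,0,0,0,0,0],[-0.35,0,0,0,0,0,0],[-0.35,0,0,0,0,0,0],[-0.35,0,0,0,0,0,0],[-0.35,0,0,-0.4,0,0,0],[-0.35,0,0,-1,0,0,0],[-0.35,0,0,-2,0,0,0],[-0.35,0,0,-3,0,0,0],[-0.35,0,0,-4,0,0,0],[-0.35,0,0,-4,0,0,0]]}}

```text
time_s: 8.55
ee_pos: [0.4633, 0.3362, 0.2252]
eef_rot: [3.136, 0.009, -3.092]
force: [0.3, 0.3, -0.3]
grip_width: 0.0304
grip_force: 0.0
```

Run:
```python
from h import *
o=ctrl.get_obs(); print(o["ee_pos"],o["grip_width"])
K,T=T_cam("wrist",o); im,D=ctrl.camera("wrist"); save("w4.png",im)
r=ctrl.cut_out("wrist","brush")[0]; v,u=np.nonzero(r["region"]); w=np.array([ray(K,T,(a,b),.016)[:2] for a,b in zip(u,v)],np.float32)
print(r["score"],cv2.minAreaRect(w)); P=pts(K,T,D,r["region"]); print(np.percentile(P[:,2],[5,50,95]))
print("to rack view",row([.455,-.255,.26],160.5),row([.455,-.255,.26],-19.5))
```

```text
[0.46325694 0.33620786 0.22524493] 0.030415815874141713
0.73 ((0.4764399230480194, 0.3363347053527832), (0.15253198146820068, 0.028846943750977516), 3.306121826171875)
[0.01474474 0.01805353 0.01949863]
to rack view [ 7.1300e-01 -1.1782e+01 -8.3400e-01 -0.0000e+00  2.0000e-03 -1.1810e+00] [ 7.1300e-01 -1.1782e+01 -8.3400e-01  2.0000e-03  0.0000e+00  1.9600e+00]
```

The brush is flat in the wide compartment and level: centre (.476,.336), yaw 3.3°. Now I go to look at the rack.

Run:
```python
from h import *
print(row([.452,-.26,.24],-17))
```

```text
[ 7.7900e-01 -1.1879e+01 -4.3400e-01  2.0000e-03  0.0000e+00  1.9170e+00]
```

Request:
{"name": "move_arm", "arguments": {"targets": [[-0.3,0.78,-11.88,-0.43,0,0,1.917],[-0.3,0.78,-11.88,-0.43,0,0,1.917],[-0.3,0.78,-11.88,-0.43,0,0,1.917],[-0.3,0.78,-11.88,-0.43,0,0,1.917],[-0.3,0.78,-11.88,-0.43,0,0,1.917],[-0.3,0.78,-11.88,-0.43,0,0,1.917],[-0.3,0.78,-11.88,-0.43,0,0,1.917],[-0.3,0.78,-11.88,-0.43,0,0,1.917],[-0.3,0.78,-11.88,-0.43,0,0,1.917],[-0.3,0.78,-11.88,-0.43,0,0,1.917],[-0.3,0.78,-11.88,-0.43,0,0,1.917],[-0.3,0.78,-11.88,-0.43,0,0,1.917]]}}

```text
time_s: 9.85
ee_pos: [0.4508, -0.2622, 0.2379]
eef_rot: [-3.139, -0.001, 1.384]
force: [0.7, 0.2, -0.1]
grip_width: 0.0331
grip_force: 0.0
```

Run:
```python
from h import *
print(row([.452,-.26,.24],-17))
```

```text
[ 0.048  0.015 -0.041 -0.003 -0.001  0.11 ]
```

Request:
{"name": "move_arm", "arguments": {"targets": [[-0.3,0,0,0,0,0,0.11],[-0.3,0,0,0,0,0,0.11]]}}

```text
time_s: 10.05
ee_pos: [0.4511, -0.2608, 0.2377]
eef_rot: [-3.138, -0.001, 1.277]
force: [-0.3, 1.4, 0.2]
grip_width: 0.0327
grip_force: 0.0
```

Run:
```python
from h import *
o=ctrl.get_obs(); print(o["ee_pos"],o["eef_rot"],o["qpos"].round(2))
K,T=T_cam("wrist",o); im,D=ctrl.camera("wrist"); save("w5.png",im); np.savez("w5.npz",im=im,D=D,T=T,K=K)
for t in("rack_near","plate_a_center","rack"):
    for r in ctrl.tip_of("wrist",t)[:3]: print(t,np.round(r["point"]),round(r["score"],2), ray(K,T,r["point"],dict(rack_near=.01,rack=0).get(t,.04)).round(4))
```

```text
[ 0.45109528 -0.26076111  0.237666  ] [-3.13829182e+00 -1.11994628e-03  1.27712316e+00] [-0.59  0.22  1.57  0.    1.35 -0.3 ]
rack_near [324. 172.] 0.78 [ 0.4511 -0.2544  0.01  ]
plate_a_center [352. 312.] 0.93 [ 0.433  -0.4478  0.04  ]
plate_a_center [450. 278.] 0.92 [ 0.5732 -0.4353  0.04  ]
plate_a_center [192.  43.] 0.73 [ 0.357  -0.0712  0.04  ]
rack [352. 169.] 0.85 [ 0.4879 -0.2627  0.    ]
```

View pics/w5.png

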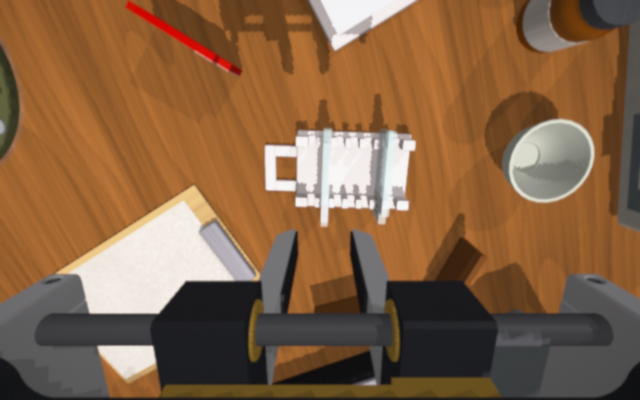

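The near plate (tab side) spans (327,128) to (324,226), with the tab at (270,167) to its left. I need a closer, oblique view to find the notch.

Request:
{"name": "move_arm", "arguments": {"targets": [[-0.3,0.4,-0.8,0.8,0,0,0],[-0.3,0.8,-1.8,1.7,0,0,0],[-0.3,0.8,-1.8,1.7,0,0,0],[-0.3,0.8,-1.8,1.7,0,0,0]]}}

```text
time_s: 10.65
ee_pos: [0.3747, -0.1936, 0.1527]
eef_rot: [-3.138, -0.001, 1.284]
force: [0.1, 0.1, 0.2]
grip_width: 0.0326
grip_force: 0.0
```

Run:
```python
from h import *
o=ctrl.get_obs(); print(o["ee_pos"],o["eef_rot"])
K,T=T_cam("wrist",o); im,D=ctrl.camera("wrist"); np.savez("w6.npz",im=im,D=D,T=T,K=K)
p=np.array([.4535,-.2525,.04]); c=np.linalg.inv(T)@np.r_[p,1]; uv=(K@c[:3]/c[2])[:2]; print(uv)
u0=int(np.clip(uv[0]-110,0,420)); v0=int(np.clip(uv[1]-100,0,200)); print(u0,v0)
save("w6.png",cv2.resize(im[v0:v0+200,u0:u0+220],None,fx=3,fy=3,interpolation=cv2.INTER_CUBIC))
```

```text
[ 0.37472808 -0.19358485  0.15274154] [-3.13764750e+00 -1.12347965e-03  1.28436313e+00]
[419.36592354 234.43765619]
309 134
```

View pics/w6.png

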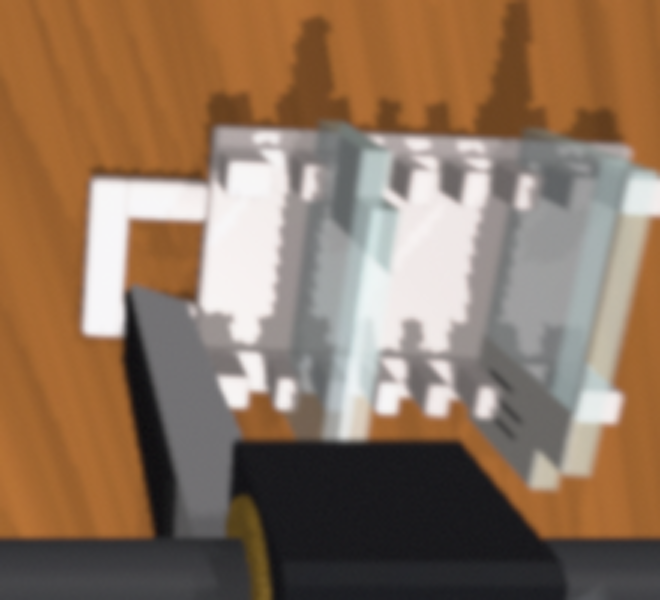

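Far plate: the label faces the tab, with the notch at the lower end. The near plate shows a step and a dark frosted patch at its upper end, crop (365,170), but the finger hides its lower end. One clear view from the other side will confirm it.

Request:
{"name": "move_arm", "arguments": {"targets": [[-0.3,-0.8,0.8,0,0,0,0],[-0.3,-1.6,1.6,0,0,0,0],[-0.3,-1.6,2.4,0,0,0,0],[-0.3,-1.6,3.2,0,0,0,0],[-0.3,-1.6,3.2,0,0,0,0],[-0.3,-1.6,3.2,0,0,0,0]]}}

```text
time_s: 11.3
ee_pos: [0.5082, -0.3186, 0.1546]
eef_rot: [3.142, 0.0, 1.282]
force: [-0.5, -0.0, 0.2]
grip_width: 0.0329
grip_force: 0.0
```

Run:
```python
from h import *
o=ctrl.get_obs(); print(o["ee_pos"],o["eef_rot"])
K,T=T_cam("wrist",o); im,D=ctrl.camera("wrist"); np.savez("w7.npz",im=im,D=D,T=T,K=K)
p=np.array([.4535,-.2525,.04]); c=np.linalg.inv(T)@np.r_[p,1]; uv=(K@c[:3]/c[2])[:2]; print(uv)
u0=int(np.clip(uv[0]-100,0,420)); v0=int(np.clip(uv[1]-100,0,200)); print(u0,v0)
save("w7.png",cv2.resize(im[v0:v0+200,u0:u0+220],None,fx=3,fy=3,interpolation=cv2.INTER_CUBIC))
# near-plate line by depth, in wrist frames w6,w7
for n in("w6","w7"):
    z=np.load(n+".npz"); P=pts(z["K"],z["T"],z["D"],np.ones((400,640),bool))
    s=(P[:,2]>.062)&(P[:,2]<.08)&(abs(P[:,0]-.4535)<.035)&(abs(P[:,1]+.2525)<.07); q=P[s]
    c,v=np.linalg.eigh(np.cov(q[:,:2].T)); d=v[:,1]*np.sign(v[1,1]); m=q.mean(0); t=(q[:,:2]-m[:2])@d
    print(n,len(q),m.round(4),np.degrees(np.arctan2(d[1],d[0])).round(1),t.min().round(3),t.max().round(3),(c**.5).round(4))
    print((m[:2]+d*(t.min()+t.max())/2).round(4), "ends", (m[:2]+d*t.min()).round(3),(m[:2]+d*t.max()).round(3))
```

```text
[ 0.50821894 -0.31856541  0.15464213] [3.14157567e+00 4.75139883e-05 1.28244522e+00]
[247.10744938 149.79790613]
147 49
w6 1025 [ 0.4547 -0.2462  0.0692] 70.6 -0.043 0.035 [0.0027 0.0221]
[ 0.4533 -0.2502] ends [ 0.44  -0.287] [ 0.466 -0.213]
w7 1449 [ 0.4532 -0.2567  0.0698] 70.9 -0.051 0.045 [0.0027 0.0278]
[ 0.4522 -0.2594] ends [ 0.437 -0.305] [ 0.468 -0.214]
```

View pics/w7.png

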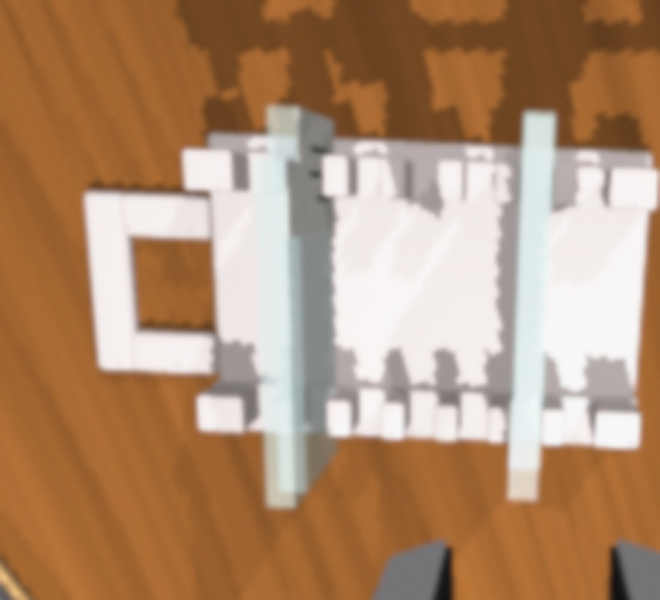

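Confirmed: the near plate's frosted end, notch and strokes are at its upper end in this crop, (300,130–225), and the label is on the right face, away from the tab. So label normal = tool +y. The grip point goes 8 mm to the clear side of the middle.

Run:
```python
from h import *
print(row([.452,-.2605,.14],-18.5),row([.452,-.2605,.045],-18.5))
```

```text
[ 0.793 -1.395  0.299  0.     0.     0.034] [ 0.793 -1.395  2.199  0.     0.     0.034]
```

Request:
{"name": "move_arm", "arguments": {"targets": [[-0.3,0.4,-0.7,0.3,0,0,0.034],[-0.3,0.79,-1.4,0.3,0,0,0.034],[-0.3,0.79,-1.4,0.3,0,0,0.034],[-0.3,0.79,-1.4,0.3,0,0,0.034]]}}

```text
time_s: 11.75
ee_pos: [0.4515, -0.2605, 0.1412]
eef_rot: [3.139, 0.001, 1.247]
force: [-0.2, -0.5, 1.0]
grip_width: 0.0332
grip_force: 0.0
```

Run:
```python
from h import *
o=ctrl.get_obs(); print(o["ee_pos"]); print(row([.452,-.2605,.045],-18.5))
K,T=T_cam("wrist",o); im,D=ctrl.camera("wrist"); P=pts(K,T,D,np.ones((400,640),bool))
s=(P[:,2]>.062)&(P[:,2]<.08)&(abs(P[:,0]-.4535)<.035)&(abs(P[:,1]+.2525)<.07); q=P[s]
c,v=np.linalg.eigh(np.cov(q[:,:2].T)); d=v[:,1]*np.sign(v[1,1]); m=q.mean(0); t=(q[:,:2]-m[:2])@d
print(len(q),m.round(4),np.degrees(np.arctan2(d[1],d[0])),(m[:2]+d*t.min()).round(3),(m[:2]+d*t.max()).round(3))
```

```text
[ 0.45151221 -0.26052408  0.1411891 ]
[ 5.000e-03  5.000e-03  1.924e+00  2.000e-03  1.000e-03 -0.000e+00]
1117 [ 0.4529 -0.2551  0.0706] 70.88274740968497 [ 0.436 -0.305] [ 0.467 -0.214]
```

Request:
{"name": "move_arm", "arguments": {"grip_force": 25, "targets": [[-0.3,0,0,0.6,0,0,0],[-0.3,0,0,1.2,0,0,0],[-0.3,0,0,1.7,0,0,0],[-0.3,0,0,1.92,0,0,0],[-0.3,0,0,1.92,0,0,0],[-1,0,0,1.92,0,0,0],[-1,0,0,1.92,0,0,0],[-1,0,0,1.92,0,0,0],[-1,0,0,1.92,0,0,0],[-1,0,0,1.92,0,0,0]]}}

```text
time_s: 12.8
ee_pos: [0.4521, -0.2609, 0.0446]
eef_rot: [3.14, 0.0, 1.247]
force: [-1.1, 0.2, 7.4]
grip_width: 0.0079
grip_force: 25.0
```

Gripped at 8 mm. Lift straight up, slowly at first.

Request:
{"name": "move_arm", "arguments": {"targets": [[-1,0,0,-0.2,0,0,0],[-1,0,0,-0.5,0,0,0],[-1,0,0,-1,0,0,0],[-1,0,0,-1.6,0,0,0],[-1,0,0,-2.4,0,0,0],[-1,0,0,-3.2,0,0,0],[-1,0,0,-4,0,0,0],[-1,0,0,-4,0,0,0]]}}

```text
time_s: 13.6
ee_pos: [0.4528, -0.2613, 0.2497]
eef_rot: [3.133, 0.002, 1.247]
force: [0.2, -0.0, -2.2]
grip_width: 0.0079
grip_force: 25.0
```

Run:
```python
from h import *
o=ctrl.get_obs(); print(o["ee_pos"],o["grip_width"],o["force"])
# final: y tilted up; horizontal heading 0 (outward)
tilt=np.radians(60); u=np.array([1,0,0.]); up=np.array([0,0,1.])
z=-np.cos(tilt)*up+np.sin(tilt)*u; y=np.cos(tilt)*u+np.sin(tilt)*up; Rm=np.stack([np.cross(y,z),y,z],1); print(Rm.round(2))
# plate mid in tool frame: gripped at plate y=-8 (tool x +8mm to mid), plate centre z .04 vs TCP .045 -> +5mm along z
pm=np.array([.555,.004,.008+.15]); off=np.array([.008,0,.005]); tcp=pm-Rm@off; print(tcp)
print("tilt target",row(tcp,Rm=Rm)); print("above pad level first",row([.5,.0,.26],0))
```

```text
[ 0.45279037 -0.26133446  0.24965669] 0.00786977165244842 [ 0.19862899 -0.01293395 -2.20834806]
[[-0.    0.5   0.87]
 [ 1.    0.    0.  ]
 [ 0.    0.87 -0.5 ]]
[ 0.55066987 -0.004       0.1605    ]
tilt target [ 5.506  0.203  1.772 -1.03   0.173 -0.292]
above pad level first [ 5.255e+00 -7.670e-01 -2.250e-01  8.000e-03  4.000e-03 -3.240e-01]
```

Request:
{"name": "move_arm", "arguments": {"targets": [[-1,0.9,-0.1,0,0,0,0],[-1,1.8,-0.3,0,0,0,-0.1],[-1,2.7,-0.4,0,0,0,-0.2],[-1,3.5,-0.5,0,0,0,-0.32],[-1,4.3,-0.6,0,0,0,-0.32],[-1,5.25,-0.77,0,0,0,-0.32],[-1,5.25,-0.77,0,0,0,-0.32],[-1,5.25,-0.77,0,0,0,-0.32]]}}

```text
time_s: 14.4
ee_pos: [0.4984, 0.0012, 0.2434]
eef_rot: [-3.141, 0.0, 1.569]
force: [-0.5, -0.9, -2.5]
grip_width: 0.0081
grip_force: 25.0
```

Run:
```python
from h import *
o=ctrl.get_obs(); print(o["ee_pos"],o["eef_rot"],o["qpos"].round(2))
Rm=np.array([[0,.5,.8660254],[1,0,0],[0,.8660254,-.5]])
print(row([.5507,-.004,.1605],Rm=Rm))
```

```text
[0.4984159  0.00116201 0.24338165] [-3.14065054e+00  1.52322509e-04  1.56897278e+00] [-0.07  0.17  1.63 -0.    1.35 -0.07]
[-1.010e-01  1.047e+00  1.657e+00 -1.048e+00  1.000e-03 -2.000e-03]
```

Request:
{"name": "move_arm", "arguments": {"targets": [[-1,0,0.1,0.1,-0.13,0,0],[-1,0,0.2,0.3,-0.27,0,0],[-1,0,0.4,0.5,-0.4,0,0],[-1,0,0.5,0.7,-0.53,0,0],[-1,-0.05,0.7,0.9,-0.67,0,0],[-1,-0.1,0.8,1.1,-0.8,0,0],[-1,-0.1,0.9,1.4,-0.93,0,0],[-1,-0.1,1.05,1.66,-1.05,0,0],[-1,-0.1,1.05,1.66,-1.05,0,0],[-1,-0.1,1.05,1.66,-1.05,0,0],[-1,-0.1,1.05,1.66,-1.05,0,0]]}}

```text
time_s: 15.5
ee_pos: [0.5457, 0.021, 0.1741]
eef_rot: [2.249, -0.074, 1.66]
force: [-0.1, 0.6, -0.8]
grip_width: 0.0078
grip_force: 25.0
```

Run:
```python
from h import *
o=ctrl.get_obs(); print(o["ee_pos"],o["qpos"].round(2),o["joint_vel"].round(3),o["force"],o["grip_width"])
Rm=np.array([[0,.5,.8660254],[1,0,0],[0,.8660254,-.5]])
print(row([.5507,-.004,.1605],Rm=Rm)); print((R.from_euler('xyz',o["eef_rot"]).as_matrix()).round(2))
im,D=ctrl.camera("scene"); save("s9.png",cv2.resize(im[60:310,140:480],None,fx=2.35,fy=2.35,interpolation=cv2.INTER_CUBIC))
```

```text
[0.54565145 0.02104691 0.17405801] [-0.13  0.05  2.19  1.46  0.22 -1.54] [-0.043  0.115  0.113  2.155  0.061 -2.184] [-0.08437582  0.62437045 -0.7855513 ] 0.00781236116515411
[-0.527 -0.146  0.19  -0.157 -0.115 -0.011]
[[-0.09  0.63  0.77]
 [ 0.99 -0.    0.12]
 [ 0.07  0.78 -0.63]]
```

View pics/s9.png

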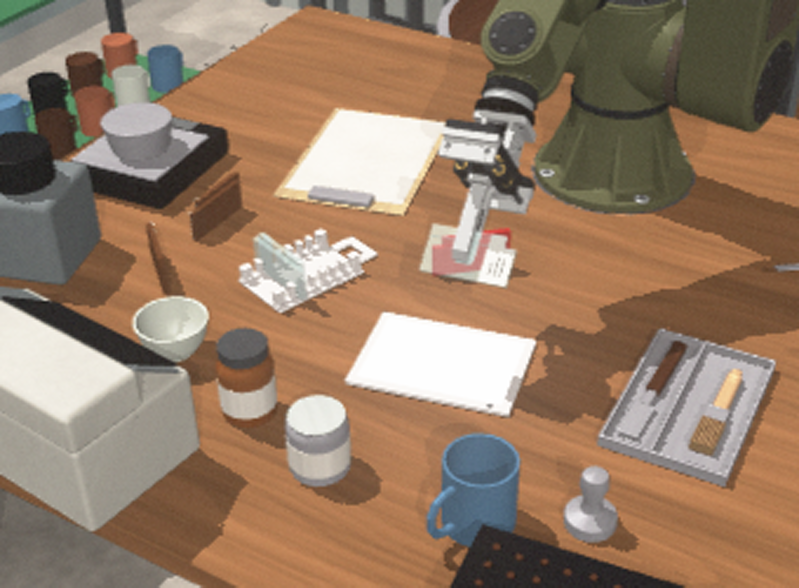

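The wrist sat near its singularity (q5≈0). Turning the heading about 35° to the left gets away from it while keeping the label up; the frosted label with strokes at (497,265) shows on the upper face.

```bash
cat >> h.py <<'E'
def fin(head,tilt):
    t=np.radians(tilt);h=np.radians(head);u=np.array([np.cos(h),np.sin(h),0]);up=np.array([0,0,1.])
    z=-np.cos(t)*up+np.sin(t)*u; y=np.cos(t)*u+np.sin(t)*up; Rm=np.stack([np.cross(y,z),y,z],1)
    return np.array([.555,.004,.158])-Rm@np.array([.008,0,.005]),Rm
E
python3 - <<'E'
from h import *
o=ctrl.get_obs(); print(o["ee_pos"],o["qpos"].round(2),o["joint_vel"].round(3))
for h in (35,):
    p,Rm=fin(h,57); print(p,row(p,Rm=Rm))
E
```

```text
[0.54555537 0.02112625 0.17345175] [-0.13  0.05  2.19  1.48  0.22 -1.56] [ 0.007 -0.013 -0.019 -0.513 -0.011  0.536]
[ 0.55615362 -0.00495842  0.1607232 ] [-0.556 -0.064  0.262 -0.079  0.38  -0.364]
```

Request:
{"name": "move_arm", "arguments": {"targets": [[-1,-0.1,0,0,-0.02,0.1,-0.09],[-1,-0.2,0,0.1,-0.04,0.19,-0.18],[-1,-0.4,-0.05,0.2,-0.06,0.28,-0.27],[-1,-0.56,-0.06,0.26,-0.08,0.38,-0.36],[-1,-0.56,-0.06,0.26,-0.08,0.38,-0.36],[-1,-0.56,-0.06,0.26,-0.08,0.38,-0.36],[-1,-0.56,-0.06,0.26,-0.08,0.38,-0.36],[-1,-0.56,-0.06,0.26,-0.08,0.38,-0.36]]}}

```text
time_s: 16.35
ee_pos: [0.5561, -0.0031, 0.162]
eef_rot: [2.147, -0.005, 2.181]
force: [-0.6, 0.3, -0.8]
grip_width: 0.008
grip_force: 25.0
```

Run:
```python
from h import *
o=ctrl.get_obs(); print(o["ee_pos"],o["qpos"].round(2),o["joint_vel"].round(3))
Rc=R.from_euler('xyz',o["eef_rot"]).as_matrix(); print(Rc.round(2)," plate mid",(o["ee_pos"]+Rc@[.008,0,.005]).round(4))
p,Rm=fin(35,57); print(p,row(p,Rm=Rm))
```

```text
[ 0.55614639 -0.00313799  0.16197142] [-0.41  0.23  2.08  1.42  0.81 -2.08] [ 0.     0.001 -0.003  0.003  0.006 -0.011]
[[-0.57  0.45  0.69]
 [ 0.82  0.31  0.48]
 [ 0.    0.84 -0.55]]  plate mid [0.555  0.0058 0.1593]
[ 0.55615362 -0.00495842  0.1607232 ] [-0.03  -0.032 -0.004 -0.001 -0.002 -0.004]
```

Request:
{"name": "move_arm", "arguments": {"targets": [[-1,0,0,0,0,0,0],[-1,0,0,0,0,0,0],[-1,0,0,0,0,0,0],[-1,0,0,0,0,0,0],[-1,0,0,0,0,0,0]]}}

```text
time_s: 16.85
ee_pos: [0.5565, -0.0036, 0.1617]
eef_rot: [2.147, -0.005, 2.181]
force: [-0.1, -0.5, -1.5]
grip_width: 0.0079
grip_force: 25.0
```

Run:
```python
from h import *
im,D=ctrl.camera("scene"); save("s10.png",cv2.resize(im[60:310,140:480],None,fx=2.35,fy=2.35,interpolation=cv2.INTER_CUBIC))
```

```text
(no output)
```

View pics/s10.png

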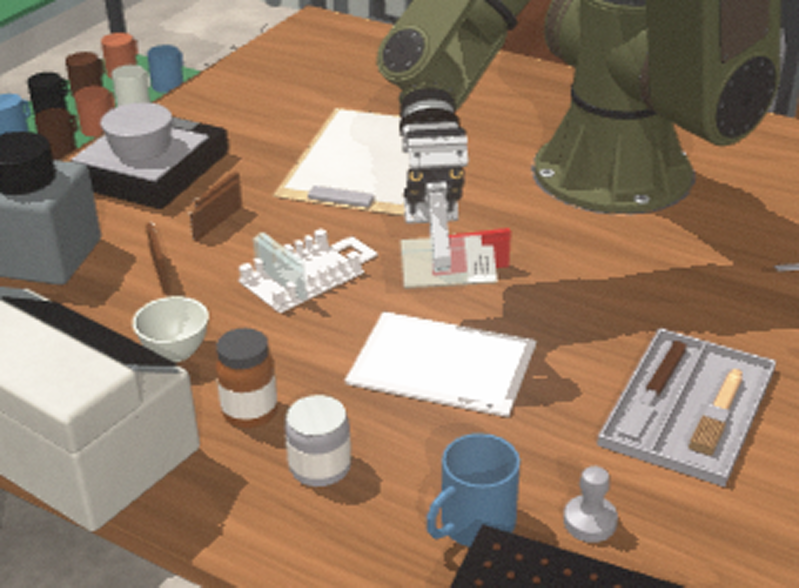

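The plate at (450,260) is tipped with the frosted label (485,265) on the upper side, and the finger is on clear glass. The brush lies in the tray at (717,410) with its head at the blade end, and the other plate is still in the rack.

```bash
python3 -c "
from station import ctrl
print(ctrl.hand_in())"
```

```text
the job is handed in; nothing more can be done
None
```

The job is handed in (result not shown): the brush lies flat in the tray's wide compartment with its head at the spatula's blade end, and the plate nearest the tab is held still by its clear part about 15 cm over the middle of the pad, tipped about 57° with the label face up.

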